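# Sort tagged plaster moulds into pass and reject trays

### The job

Sort the two inspected plaster moulds by the clay tag on their tops: the mould with the round tag has passed and goes into the tray marked with the same round tag, and the mould with the bar tag is rejected and goes into the tray marked with the bar. Set each one down flat on its tray's floor, tag upwards; plaster chips, so do not drop or throw it.

Things in the scene. Friction and masses are not known exactly. Their poses are not given: they have to be found in the camera images.
- mould_disc: Free-standing off-white plaster mould block, 90 mm (its x) by 50 mm (y) by 50 mm high, 0.2 to 0.35 kg, dark parting line round mid-height, dark pour-hole mark on top at x -28 mm. On top, centred at x +12 mm, a round terracotta tag, 36 mm across, 6 mm thick. (A like mould without tag is no part of the job.) Origin: centre of underside, z up. Grip across the 50 mm (y).
- mould_bar: Free-standing off-white plaster mould block, 90 mm (its x) by 50 mm (y) by 50 mm high, 0.2 to 0.35 kg, dark parting line round mid-height, dark pour-hole mark on top at x -28 mm. On top, centred at x +12 mm, a straight terracotta bar tag, 46 mm along y, 12 mm wide, 6 mm thick. (A like mould without tag is no part of the job.) Origin: centre of underside, z up. Grip across the 50 mm (y).
- tray_disc: Plywood tray fixed to the table, outside 134 mm (x) by 94 mm (y) by 16 mm high; walls and floor 4 mm, so the nest is 126 x 86 mm, 12 mm deep. A 50 mm solid white ledge on its +x side, level with the rim, carries a round terracotta tag, 36 mm across, 6 mm thick (pass). Origin: under the nest's centre, at table height, z up. A mould fits with its long side along the tray's x, either way round.
- tray_bar: Plywood tray fixed to the table, outside 134 mm (x) by 94 mm (y) by 16 mm high; walls and floor 4 mm, so the nest is 126 x 86 mm, 12 mm deep. A 50 mm solid white ledge on its +x side, level with the rim, carries a straight terracotta bar tag, 46 mm along y, 12 mm wide, 6 mm thick (reject). Origin: under the nest's centre, at table height, z up. A mould fits with its long side along the tray's x, either way round.

How it is judged:
At the end, for the whole second after the job is handed in: Each tagged mould stands upright (within 7 degrees) and at rest inside the tray with the same tag, its underside flat on the tray's floor (within 5 mm of it) and its centre within 27 mm of the nest's centre, which any place clear of the rim gives (horizontal distance between mould_disc and tray_disc below 0.027 m and z of mould_disc in the frame of tray_disc between 0 and 0.009 m and angle between each of mould_disc, mould_bar's own z axis and vertical below 0.12 rad and linear speed of each of mould_disc, mould_bar below 0.03 m/s and horizontal distance between mould_bar and tray_bar below 0.027 m and z of mould_bar in the frame of tray_bar between 0 and 0.009 m); the robot touches nothing.
It fails at once if The round-tagged mould is dropped or thrown (moves faster than 0.7 m/s, a fall of about 25 mm, with no finger on it) (linear speed of mould_disc above 0.7 m/s and not (contact force between the fingers and mould_disc above 0.05 N)).
It fails at once if The bar-tagged mould is dropped or thrown (moves faster than 0.7 m/s, a fall of about 25 mm, with no finger on it) (linear speed of mould_bar above 0.7 m/s and not (contact force between the fingers and mould_bar above 0.05 N)).
It also fails if it takes over 64 s, if anything falls off the work surface, if the arm or the gripper's body presses on something with over 40 N, if the wrist force passes 120 N, or if a joint passes its speed limit or range.

### The arm

A 6-joint arm with a two-finger parallel gripper is mounted at the origin on the work surface. World frame = base frame: x ahead of the robot, y to its left, z up, the work surface at z = 0. Lengths are in m, angles in rad, forces in N, time in s.
With the tool pointing down it reaches from about 0.275 to 0.75 m from the base axis. Payload 10.2 kg.
Tool frame: the origin (TCP) lies at the very end of the fingers, on their centre line; the grasp point (between the pads) lies 19 mm behind it; z points along the fingers, y is the direction in which the jaws open and shut (so a half turn about z gives the same grasp; the last joint's range is limited). The gripper opens to 85 mm and grips with 20 to 120 N. Pads are 22 mm wide; open, the fingers measure 114 mm over their backs; the gripper's body (76 mm by 85 mm) begins 54 mm behind the grasp point. The pads swing forward as they close: fully open they stand 13 mm farther back than shut.
Start: joints at [1.117, 0.313, 1.498, -0, 1.331, -0.223], TCP at [0.12, 0.511, 0.231] pointing down, gripper open.
Joint ranges: [-2.94, 2.94], [-0.97, 2.17], [0.19, 2.56], [-1.23, 4.37], [0.02, 3.11], [-2.88, 2.88]. Speed limits (rad/s): [2.39, 2.39, 3.01, 3.14, 3.14, 3.14].

### API

Orientations are given as a rotation vector (axis times angle).
In Python, from bench import robot gives the robot as it stands. The module is installed in compiled form; this text tells all that it offers.
- The arm moves only by the shell command python3 -m jog 'ROWS' [FORCE]. ROWS is JSON, a list of rows, each an object of numbers: "x", "y", "z": the shift along the tool's x, y, z in cm; "rx", "ry", "rz": the turn, a rotation vector about the tool's x, y, z in degrees; "grip": the finger opening in cm, from 0 to 8.54. A call has 1 to 10 rows; each row is the pose to reach, as a shift and turn from the pose commanded when the call began, along the tool's axes at that moment; what a row does not reach only later rows make up. A row lasts 1/10 s, in which the tool goes at most 50 mm and 8.59 degrees, less where a joint would pass 70% of its speed; a pose out of reach is approached as far as the arm can. A call with a gripper value outside its range is refused whole. The fingers move at their own pace and stop on an object; FORCE is the grip in N (left out, the last holds). Time passes only in rows, so rows that repeat a pose let the fingers close. It gives the time, the measured TCP pose, the force and the opening at its end, in the units of the state.
- robot.state(): the state, without advancing time (a new reading comes with each control period).
- robot.grab_frame(name): name is "side" or "top" or "wrist"; returns a dict with "img" (420x560x3 uint8, blue, green, red), "fx", "fy", "cx", "cy" (pixels), "extrinsics" (4x4, takes a point from camera to world coordinates). Camera axes: x right, y down, z forward; pixel columns grow to the right and rows downward; lengths in m; the calibration is good to about 2 mm. A picture is of the moment at which its call begins. There is no depth.
- robot.close_job(): hands the job in, once; it reports no verdict.
The state is a dict: "time": time; "joint_pos": joint angles; "qd": joint speeds; "tau": joint torques, N m; "eef_pos": TCP position; "tcp_rot": TCP orientation; "force": force on the tool from outside, world axes, zero at the start; "torque": the same for the moment, N m; "gripper_width": opening from 0.0 (shut) to 1.0 (fully open).
Only numpy, scipy, OpenCV 4.12 (cv2) and the standard library are available. Lean on these libraries where they do the work, as an engineer would, in place of code of your own. Each camera call takes 0.05 s, during which the arm holds its last target. There are 200 camera calls.

## Working session

There is one attempt and no reset: what is moved stays moved. The work goes in short steps, Python scripts to look and compute and a shell command to move; the robot and the scene stay as the last step left them, time stands still between calls to the robot, and variables do not carry over. Pictures are saved under pics/ and viewed, about 8 in all and at most 12, crops included, and the job is handed in when it is done.

```bash
mkdir -p pics; python3 - <<'E'
from bench import robot
import cv2,numpy as np
s=robot.state();print(s)
ims=[]
for n in("top","side"):
    f=robot.grab_frame(n);cv2.imwrite(f"pics/{n}0.png",f["img"]);print(n,f["fx"],f["cx"],f["cy"],np.round(f["extrinsics"],3).tolist())
E
```

```text
{'time': 0.0, 'joint_pos': array([ 1.11659554e+00,  3.13470372e-01,  1.49843874e+00,  2.60987873e-05,
        1.33094614e+00, -2.23411726e-01]), 'qd': array([-1.04673302e-03,  5.57978142e-05, -6.76793480e-04,  2.00809470e-04,
       -1.09337965e-03, -2.91886411e-04]), 'tau': array([ 1.23557766e-03, -4.12262893e+01, -2.59748483e+01, -1.58913313e-04,
        4.10965935e-03,  1.10784998e-05]), 'eef_pos': array([0.11999392, 0.51085442, 0.23072401]), 'tcp_rot': array([-3.61677151e-01, -3.12025703e+00,  1.85704273e-03]), 'force': array([ 0.32738083, -0.27026027, -0.14382527]), 'torque': array([-0.00514975,  0.07615528, -0.00328439]), 'gripper_width': 0.9977467452450189}
top 494.48341865369116 281.5105043089694 216.83488600327146 [[-0.027, -0.992, 0.127, 0.404], [-1.0, 0.027, -0.004, 0.019], [0.001, -0.127, -0.992, 1.29], [0.0, 0.0, 0.0, 1.0]]
side 433.29630353557104 280.8755353862478 216.80698919467656 [[0.803, -0.333, 0.494, -0.021], [-0.595, -0.48, 0.644, -0.755], [0.022, -0.812, -0.584, 0.73], [0.0, 0.0, 0.0, 1.0]]
```

View pics/top0.png

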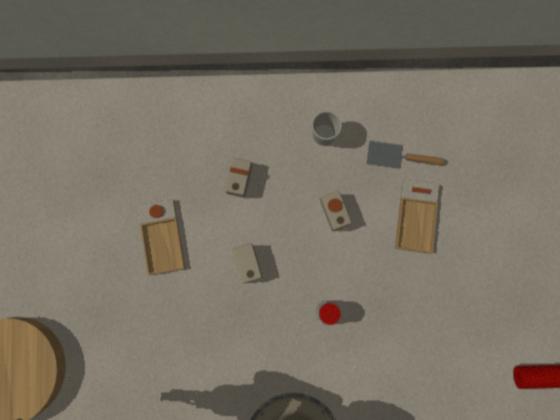

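View pics/side0.png

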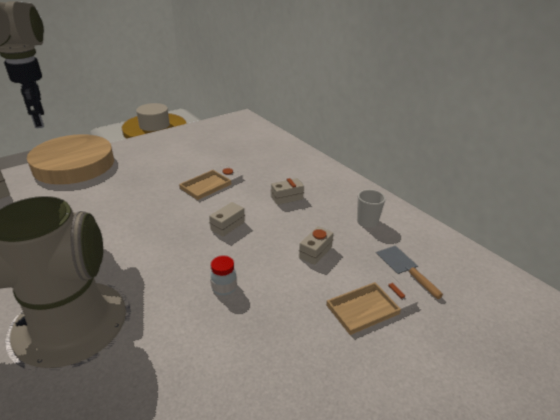

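The top view shows the round-tag mould at about (335,210), the bar mould at (238,177) and the untagged one at (247,263). The disc tray is at (162,246) with its tag at (157,211), and the bar tray is at (417,225) with its tag at (422,190). The side view agrees.

```bash
cat > h.py <<'E'
import cv2,numpy as np
from bench import robot
from scipy.spatial.transform import Rotation as R
def ray(f,uv,z):
    d=np.array([(uv[0]-f["cx"])/f["fx"],(uv[1]-f["cy"])/f["fy"],1.]);E=f["extrinsics"]
    d=E[:3,:3]@d;o=E[:3,3];return o+d*(z-o[2])/d[2]
def blobs(m,amin):
    n,l,s,c=cv2.connectedComponentsWithStats(m.astype(np.uint8))
    return [(s[i,4],c[i],(l==i)) for i in range(1,n) if s[i,4]>=amin]
def red(img):
    b,g,r=[img[...,i].astype(int) for i in range(3)]
    return (r>1.7*g)&(r>70)&(g>15)
def wood(img):
    h=cv2.cvtColor(img,cv2.COLOR_BGR2HSV);return (h[...,1]>85)&(h[...,0]>8)&(h[...,0]<28)&(h[...,2]>60)
E
python3 - <<'E'
from h import *
for n in("top","side"):
    f=robot.grab_frame(n);print(n)
    for a,c,m in blobs(red(f["img"]),15):
        print(" red",a,c.round(1),[ray(f,c,z)[:2].round(4).tolist() for z in(.022,.056)])
    for a,c,m in blobs(cv2.morphologyEx(wood(f["img"]).astype(np.uint8),cv2.MORPH_CLOSE,np.ones((3,3))),400):
        q=cv2.boxPoints(cv2.minAreaRect(np.argwhere(m)[:,::-1].astype(np.float32)))
        if a<4000:
            p=np.array([ray(f,x,.016)[:2] for x in q]);print(" wood",a,c.round(),p.mean(0).round(4),np.linalg.norm(p-np.roll(p,1,0),axis=1).round(3),p.round(3).tolist())
    if n=="top":
        hsv=cv2.cvtColor(f["img"],cv2.COLOR_BGR2GRAY)
        for (u,v) in((335,210),(238,177)):
            w=np.zeros(hsv.shape,bool);w[v-25:v+26,u-25:u+26]=1
            for a,c,m in blobs(w&(hsv<70)&~red(f["img"]),8): print(" dark",a,c.round(1),ray(f,c,.05)[:2].round(4))
        cv2.imwrite("pics/c.png",cv2.resize(f["img"][130:290,130:450],None,fx=2.5,fy=2.5,interpolation=2))
E
```

```text
top
 red 43 [238.6 170.9] [[0.6913, 0.123], [0.6836, 0.1202]]
 red 37 [420.7 190. ] [[0.6277, -0.3504], [0.6217, -0.3405]]
 red 114 [334.6 205. ] [[0.5943, -0.1245], [0.5892, -0.1207]]
 red 108 [155.8 211. ] [[0.5911, 0.3389], [0.5861, 0.3303]]
 red 242 [329.6 313.5] [[0.3179, -0.1006], [0.3202, -0.0974]]
 red 131 [532.3 376.7] [[0.1501, -0.5979], [0.1569, -0.5813]]
 wood 1907 [416. 225.] [ 0.537  -0.3347] [0.096 0.135 0.098 0.135] [[0.477, -0.275], [0.61, -0.298], [0.597, -0.395], [0.464, -0.371]]
 wood 1926 [162. 246.] [0.5004 0.324 ] [0.135 0.097 0.135 0.096] [[0.56, 0.383], [0.574, 0.287], [0.44, 0.266], [0.427, 0.361]]
 dark 24 [340.  219.7] [ 0.5522 -0.1333]
 dark 77 [247.7 180.1] [0.6604 0.098 ]
 dark 25 [235.2 186.1] [0.6456 0.13  ]
side
 red 37 [227.4 171. ] [[0.5867, 0.3318], [0.5575, 0.2796]]
 red 23 [291.1 182.5] [[0.7142, 0.1567], [0.6789, 0.1129]]
 red 84 [319.3 233.8] [[0.6157, -0.0943], [0.5851, -0.126]]
 red 182 [219.7 264.5] [[0.3388, -0.0478], [0.3215, -0.0817]]
 red 63 [396.4 290.4] [[0.6233, -0.3552], [0.5923, -0.3744]]
 wood 3372 [ 70. 159.] [0.2031 0.7254] [0.352 0.291 0.384 0.241] [[0.091, 0.912], [0.382, 0.901], [0.289, 0.527], [0.051, 0.562]]
 wood 880 [206. 183.] [0.5068 0.3115] [0.116 0.203 0.131 0.185] [[0.425, 0.355], [0.625, 0.386], [0.581, 0.262], [0.397, 0.242]]
 wood 2185 [363. 308.] [ 0.5345 -0.3409] [0.105 0.175 0.117 0.157] [[0.473, -0.281], [0.647, -0.302], [0.587, -0.403], [0.432, -0.377]]
```

View pics/c.png

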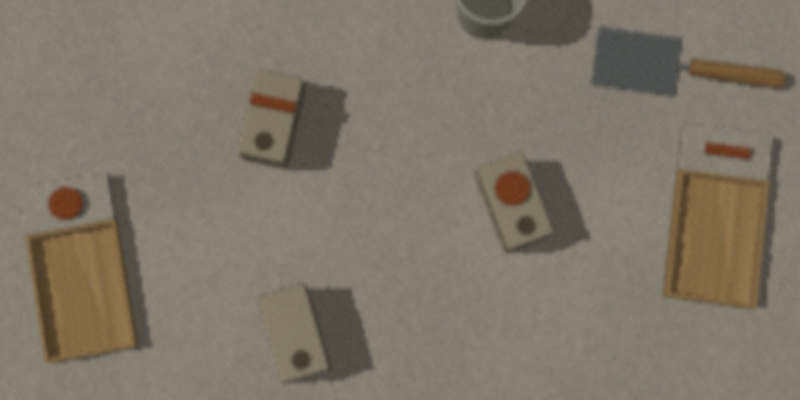

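```bash
cat >> h.py <<'E'
def go(x,y,z,yaw):
    """row (cm, deg) from the present pose to a downward pose whose jaw axis has this yaw"""
    s=robot.state();A=R.from_rotvec(s["tcp_rot"]);a=np.radians(yaw)
    ty=np.array([np.cos(a),np.sin(a),0]);tz=np.array([0,0,-1.]);B=R.from_matrix(np.c_[np.cross(ty,tz),ty,tz])
    print("t",round(s["time"],2),"shift",(100*A.inv().apply(np.array([x,y,z])-s["eef_pos"])).round(2),"turn",np.degrees((A.inv()*B).as_rotvec()).round(2),"F",s["force"].round(1),"w",round(s["gripper_width"],3))
E
python3 -c "
from h import *
go(.578,-.125,.20,108.8)"
```

```text
t 0.2 shift [-59.13 -51.43   3.13] turn [-4.000e-02 -2.000e-02 -3.202e+01] F [-0.4 -0.3 -0.2] w 0.995
```

```bash
python3 -m jog '[{"x":-3,"y":-2.5,"z":0},{"x":-30,"y":-26,"z":1.5,"rz":-16},{"x":-30,"y":-26,"z":1.5,"rz":-16},{"x":-59.1,"y":-51.4,"z":3.1,"rz":-32},{"x":-59.1,"y":-51.4,"z":3.1,"rz":-32},{"x":-59.1,"y":-51.4,"z":3.1,"rz":-32},{"x":-59.1,"y":-51.4,"z":3.1,"rz":-32},{"x":-59.1,"y":-51.4,"z":3.1,"rz":-32},{"x":-59.1,"y":-51.4,"z":3.1,"rz":-32},{"x":-59.1,"y":-51.4,"z":3.1,"rz":-32}]' 60; python3 -c "
from h import *
go(.578,-.125,.20,108.8)"
```

```text
t 0.2 shift [-59.13 -51.43   3.13] turn [-4.000e-02 -2.000e-02 -3.202e+01] F [-0.4 -0.3 -0.2] w 0.995validation failed for argument at $[0]...
```

```bash
python3 -m jog '[{"x":-3,"y":-2.5,"z":0,"rx":0,"ry":0,"rz":0,"grip":8.5},{"x":-30,"y":-26,"z":1.5,"rx":0,"ry":0,"rz":-16,"grip":8.5},{"x":-30,"y":-26,"z":1.5,"rx":0,"ry":0,"rz":-16,"grip":8.5},{"x":-59.1,"y":-51.4,"z":3.1,"rx":0,"ry":0,"rz":-32,"grip":8.5},{"x":-59.1,"y":-51.4,"z":3.1,"rx":0,"ry":0,"rz":-32,"grip":8.5},{"x":-59.1,"y":-51.4,"z":3.1,"rx":0,"ry":0,"rz":-32,"grip":8.5},{"x":-59.1,"y":-51.4,"z":3.1,"rx":0,"ry":0,"rz":-32,"grip":8.5},{"x":-59.1,"y":-51.4,"z":3.1,"rx":0,"ry":0,"rz":-32,"grip":8.5},{"x":-59.1,"y":-51.4,"z":3.1,"rx":0,"ry":0,"rz":-32,"grip":8.5},{"x":-59.1,"y":-51.4,"z":3.1,"rx":0,"ry":0,"rz":-32,"grip":8.5}]' 60; python3 -c "
from h import *
go(.578,-.125,.20,108.8)"
```

```text
time: 1.2
eef_pos: [0.3901, 0.1375, 0.214]
tcp_rot: [-0.512, 3.099, 0.0]
force: [1.0, 0.5, -1.3]
gripper_width: 0.994
t 1.2 shift [ -9.35 -30.9    1.41] turn [-0.    0.03 -0.04] F [ 1.   0.5 -1.3] w 0.994
```

```bash
python3 -m jog '[{"x":-9.3,"y":-30.9,"z":1.4,"rx":0,"ry":0,"rz":0,"grip":8.5},{"x":-9.3,"y":-30.9,"z":1.4,"rx":0,"ry":0,"rz":0,"grip":8.5},{"x":-9.3,"y":-30.9,"z":1.4,"rx":0,"ry":0,"rz":0,"grip":8.5},{"x":-9.3,"y":-30.9,"z":1.4,"rx":0,"ry":0,"rz":0,"grip":8.5},{"x":-9.3,"y":-30.9,"z":1.4,"rx":0,"ry":0,"rz":0,"grip":8.5},{"x":-9.3,"y":-30.9,"z":1.4,"rx":0,"ry":0,"rz":0,"grip":8.5},{"x":-9.3,"y":-30.9,"z":1.4,"rx":0,"ry":0,"rz":0,"grip":8.5},{"x":-9.3,"y":-30.9,"z":1.4,"rx":0,"ry":0,"rz":0,"grip":8.5},{"x":-9.3,"y":-30.9,"z":1.4,"rx":0,"ry":0,"rz":0,"grip":8.5},{"x":-9.3,"y":-30.9,"z":1.4,"rx":0,"ry":0,"rz":0,"grip":8.5}]'; python3 - <<'E'
from h import *
f=robot.grab_frame("wrist");cv2.imwrite("pics/w1.png",f["img"])
for a,c,m in blobs(red(f["img"]),60): print(a,c.round(1),ray(f,c,.056)[:2].round(4))
g=cv2.cvtColor(f["img"],cv2.COLOR_BGR2GRAY)
for a,c,m in blobs((g<70)&~red(f["img"]),60): print(" dark",a,c.round(1),ray(f,c,.05)[:2].round(4))
go(.578,-.125,.10,108.8)
E
```

```text
time: 2.2
eef_pos: [0.5764, -0.1223, 0.2001]
tcp_rot: [0.514, -3.099, -0.0]
force: [0.1, 0.3, -0.1]
gripper_width: 0.997
628 [ 41.5 161.5] [ 0.6141 -0.329 ]
1146 [278.8 207.8] [ 0.5872 -0.1221]
 dark 723 [ 31.3 101.6] [ 0.5683 -0.3481]
 dark 182 [123.7 106. ] [ 0.5467 -0.2738]
 dark 3294 [529.3 134.2] [0.457  0.0619]
 dark 102 [278.9 141.6] [ 0.5325 -0.1405]
 dark 74 [ 42.7 154.9] [ 0.61   -0.3326]
 dark 105 [278.  163.7] [ 0.5508 -0.1351]
 dark 168 [ 34.  227.9] [ 0.6805 -0.3307]
 dark 51043 [279.7 363.7] [ 0.749  -0.0665]
t 2.25 shift [-0.05 -0.31 10.03] turn [0.   0.01 0.04] F [-0.   0.  -0.1] w 0.994
```

View pics/w1.png

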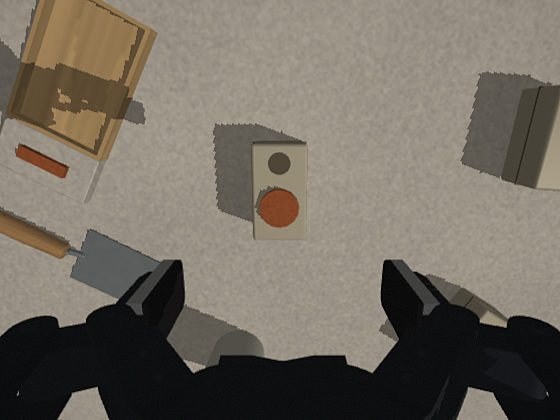

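The wrist view shows the round-tag mould at (278,190), lined up with the jaws, with the tag at (279,208) and the hole at (278,164). That puts its centre at about (0.577,-0.126), which matches the top view. I'll descend and grip.

```bash
python3 -m jog '[{"x":0.1,"y":-0.4,"z":4,"rx":0,"ry":0,"rz":0,"grip":8.5},{"x":0.1,"y":-0.4,"z":8,"rx":0,"ry":0,"rz":0,"grip":8.5},{"x":0.1,"y":-0.4,"z":11,"rx":0,"ry":0,"rz":0,"grip":8.5},{"x":0.1,"y":-0.4,"z":13,"rx":0,"ry":0,"rz":0,"grip":8.5},{"x":0.1,"y":-0.4,"z":15,"rx":0,"ry":0,"rz":0,"grip":8.5},{"x":0.1,"y":-0.4,"z":16.5,"rx":0,"ry":0,"rz":0,"grip":8.5},{"x":0.1,"y":-0.4,"z":17.5,"rx":0,"ry":0,"rz":0,"grip":8.5},{"x":0.1,"y":-0.4,"z":18.2,"rx":0,"ry":0,"rz":0,"grip":8.5},{"x":0.1,"y":-0.4,"z":18.2,"rx":0,"ry":0,"rz":0,"grip":8.5},{"x":0.1,"y":-0.4,"z":18.2,"rx":0,"ry":0,"rz":0,"grip":8.5}]'
python3 -m jog '[{"x":0,"y":0,"z":0,"rx":0,"ry":0,"rz":0,"grip":5.5},{"x":0,"y":0,"z":0,"rx":0,"ry":0,"rz":0,"grip":5.3},{"x":0,"y":0,"z":0,"rx":0,"ry":0,"rz":0,"grip":5},{"x":0,"y":0,"z":0,"rx":0,"ry":0,"rz":0,"grip":4},{"x":0,"y":0,"z":0,"rx":0,"ry":0,"rz":0,"grip":4},{"x":0,"y":0,"z":0,"rx":0,"ry":0,"rz":0,"grip":4},{"x":0,"y":0,"z":0,"rx":0,"ry":0,"rz":0,"grip":4},{"x":0,"y":0,"z":0,"rx":0,"ry":0,"rz":0,"grip":4},{"x":0,"y":0,"z":0,"rx":0,"ry":0,"rz":0,"grip":4},{"x":0,"y":0,"z":0,"rx":0,"ry":0,"rz":0,"grip":4}]' 60
```

```text
time: 3.25
eef_pos: [0.5775, -0.1274, 0.0185]
tcp_rot: [-0.512, 3.099, -0.001]
force: [-0.8, -0.9, 0.0]
gripper_width: 0.993
time: 4.25
eef_pos: [0.5773, -0.1272, 0.0186]
tcp_rot: [-0.512, 3.099, -0.0]
force: [-1.1, 1.7, 5.3]
gripper_width: 0.582
```

```bash
python3 -m jog '[{"x":0,"y":0,"z":-1,"rx":0,"ry":0,"rz":0,"grip":4},{"x":0,"y":0,"z":-3,"rx":0,"ry":0,"rz":0,"grip":4},{"x":0,"y":0,"z":-6,"rx":0,"ry":0,"rz":0,"grip":4},{"x":0,"y":0,"z":-9,"rx":0,"ry":0,"rz":0,"grip":4},{"x":0,"y":0,"z":-12,"rx":0,"ry":0,"rz":0,"grip":4},{"x":0,"y":0,"z":-14,"rx":0,"ry":0,"rz":0,"grip":4},{"x":0,"y":0,"z":-14,"rx":0,"ry":0,"rz":0,"grip":4}]'; python3 -c "
from h import *
go(.500,.324,.16,99)"
```

```text
time: 4.95
eef_pos: [0.5782, -0.1278, 0.161]
tcp_rot: [-0.512, 3.095, -0.005]
force: [-0.1, 0.5, -2.7]
gripper_width: 0.576
t 4.95 shift [-7.14 45.29 -0.05] turn [-0.2   0.24  9.78] F [-0.1  0.5 -2.7] w 0.576
```

```bash
python3 -m jog '[{"x":-0.3,"y":2,"z":0,"rx":0,"ry":0,"rz":0,"grip":4},{"x":-1,"y":6,"z":0,"rx":0,"ry":0,"rz":2,"grip":4},{"x":-1.8,"y":11,"z":0,"rx":0,"ry":0,"rz":3,"grip":4},{"x":-2.7,"y":16,"z":0,"rx":0,"ry":0,"rz":4,"grip":4},{"x":-3.5,"y":21,"z":0,"rx":0,"ry":0,"rz":5,"grip":4},{"x":-4.2,"y":26,"z":0,"rx":0,"ry":0,"rz":6,"grip":4},{"x":-5,"y":31,"z":0,"rx":0,"ry":0,"rz":7,"grip":4},{"x":-5.8,"y":36,"z":0,"rx":0,"ry":0,"rz":8,"grip":4},{"x":-6.5,"y":41,"z":0,"rx":0,"ry":0,"rz":9,"grip":4},{"x":-7,"y":44,"z":0,"rx":0,"ry":0,"rz":9.8,"grip":4}]'
python3 -m jog '[{"x":-0.1,"y":1.3,"z":0,"rx":0,"ry":0,"rz":0,"grip":4},{"x":-0.1,"y":1.3,"z":0,"rx":0,"ry":0,"rz":0,"grip":4},{"x":-0.1,"y":1.3,"z":0,"rx":0,"ry":0,"rz":0,"grip":4}]'
 python3 -c "
from h import *
go(.500,.324,.03,99)
for n in ('wrist','side'):
    cv2.imwrite('pics/'+n+'2.png',robot.grab_frame(n)['img'])
a=cv2.imread('pics/wrist2.png');b=cv2.imread('pics/side2.png')[90:260,120:346]
cv2.imwrite('pics/m2.png',np.hstack([cv2.resize(a,(400,300)),cv2.resize(b,(399,300))]))"
```

```text
time: 5.95
eef_pos: [0.4992, 0.315, 0.1562]
tcp_rot: [0.248, -3.129, 0.001]
force: [0.5, 0.5, -1.9]
gripper_width: 0.574
time: 6.25
eef_pos: [0.5005, 0.324, 0.1571]
tcp_rot: [0.246, -3.13, 0.001]
force: [-0.1, 0.2, -1.2]
gripper_width: 0.574
t 6.25 shift [ 0.03  0.02 12.71] turn [-0.05 -0.09 -0.03] F [-0.1  0.2 -1.2] w 0.574
```

View pics/m2.png

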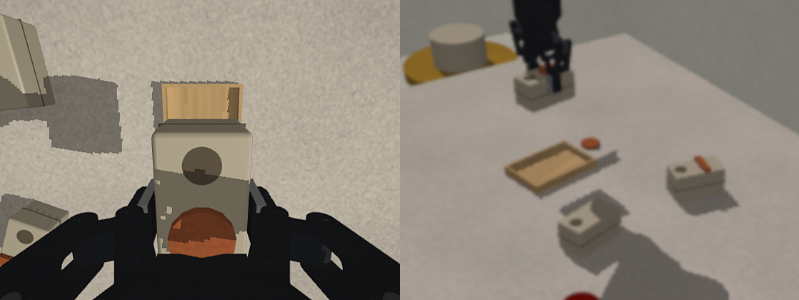

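The left panel shows the mould square in the jaws at about (200,190), with the tray nest in line behind it. The right panel shows it clear above the disc tray. The floor should touch at TCP z of about 0.0226.

```bash
python3 -m jog '[{"x":0,"y":0,"z":2,"rx":0,"ry":0,"rz":0,"grip":4},{"x":0,"y":0,"z":5,"rx":0,"ry":0,"rz":0,"grip":4},{"x":0,"y":0,"z":8,"rx":0,"ry":0,"rz":0,"grip":4},{"x":0,"y":0,"z":10.5,"rx":0,"ry":0,"rz":0,"grip":4},{"x":0,"y":0,"z":11.7,"rx":0,"ry":0,"rz":0,"grip":4},{"x":0,"y":0,"z":12.3,"rx":0,"ry":0,"rz":0,"grip":4},{"x":0,"y":0,"z":12.7,"rx":0,"ry":0,"rz":0,"grip":4},{"x":0,"y":0,"z":13,"rx":0,"ry":0,"rz":0,"grip":4},{"x":0,"y":0,"z":13.2,"rx":0,"ry":0,"rz":0,"grip":4},{"x":0,"y":0,"z":13.2,"rx":0,"ry":0,"rz":0,"grip":4}]'
python3 -m jog '[{"x":0,"y":0,"z":0.1,"rx":0,"ry":0,"rz":0,"grip":4},{"x":0,"y":0,"z":0.2,"rx":0,"ry":0,"rz":0,"grip":4},{"x":0,"y":0,"z":0.2,"rx":0,"ry":0,"rz":0,"grip":4}]'
```

```text
time: 7.35
eef_pos: [0.5009, 0.3249, 0.0263]
tcp_rot: [-0.246, 3.131, 0.0]
force: [0.2, -0.1, -2.5]
gripper_width: 0.571
time: 7.65
eef_pos: [0.5007, 0.3248, 0.0239]
tcp_rot: [0.246, -3.132, 0.0]
force: [0.4, -0.5, -2.7]
gripper_width: 0.575
```

```bash
python3 -m jog '[{"x":0,"y":0,"z":0.05,"rx":0,"ry":0,"rz":0,"grip":4},{"x":0,"y":0,"z":0.1,"rx":0,"ry":0,"rz":0,"grip":4},{"x":0,"y":0,"z":0.15,"rx":0,"ry":0,"rz":0,"grip":4},{"x":0,"y":0,"z":0.15,"rx":0,"ry":0,"rz":0,"grip":4}]'
```

```text
time: 8.05
eef_pos: [0.5008, 0.3248, 0.0226]
tcp_rot: [-0.246, 3.132, -0.0]
force: [-1.7, -0.1, -0.8]
gripper_width: 0.575
```

```bash
python3 -m jog '[{"x":0,"y":0,"z":0.05,"rx":0,"ry":0,"rz":0,"grip":4},{"x":0,"y":0,"z":0.05,"rx":0,"ry":0,"rz":0,"grip":4.8},{"x":0,"y":0,"z":0,"rx":0,"ry":0,"rz":0,"grip":5.2},{"x":0,"y":0,"z":0,"rx":0,"ry":0,"rz":0,"grip":5.6},{"x":0,"y":0,"z":0,"rx":0,"ry":0,"rz":0,"grip":6.5},{"x":0,"y":0,"z":0,"rx":0,"ry":0,"rz":0,"grip":7.5},{"x":0,"y":0,"z":0,"rx":0,"ry":0,"rz":0,"grip":7.5},{"x":0,"y":0,"z":0,"rx":0,"ry":0,"rz":0,"grip":7.5},{"x":0,"y":0,"z":0,"rx":0,"ry":0,"rz":0,"grip":7.5},{"x":0,"y":0,"z":0,"rx":0,"ry":0,"rz":0,"grip":7.5}]'
python3 -m jog '[{"x":0,"y":0,"z":-1,"rx":0,"ry":0,"rz":0,"grip":7.5},{"x":0,"y":0,"z":-3,"rx":0,"ry":0,"rz":0,"grip":7.5},{"x":0,"y":0,"z":-6,"rx":0,"ry":0,"rz":0,"grip":7.5},{"x":0,"y":0,"z":-10,"rx":0,"ry":0,"rz":0,"grip":8.5},{"x":0,"y":0,"z":-14,"rx":0,"ry":0,"rz":0,"grip":8.5},{"x":0,"y":0,"z":-17,"rx":0,"ry":0,"rz":0,"grip":8.5},{"x":0,"y":0,"z":-17,"rx":0,"ry":0,"rz":0,"grip":8.5}]'; python3 -c "
from h import *
go(.672,.123,.19,75.6)"
```

```text
time: 9.05
eef_pos: [0.5008, 0.3248, 0.0224]
tcp_rot: [-0.246, 3.132, 0.0]
force: [-0.3, 0.2, -0.0]
gripper_width: 0.88
time: 9.75
eef_pos: [0.5022, 0.3255, 0.1979]
tcp_rot: [-0.245, 3.123, 0.004]
force: [-0.1, 0.1, 0.2]
gripper_width: 0.995
t 9.75 shift [-13.6  -22.65   0.86] turn [ 0.21  0.47 23.38] F [-0.1  0.1  0.2] w 0.995
```

```bash
python3 -m jog '[{"x":-1.5,"y":-2.5,"z":0,"rx":0,"ry":0,"rz":3,"grip":8.5},{"x":-4,"y":-6.5,"z":0,"rx":0,"ry":0,"rz":8,"grip":8.5},{"x":-6.5,"y":-11,"z":0.3,"rx":0,"ry":0,"rz":13,"grip":8.5},{"x":-9,"y":-15,"z":0.5,"rx":0,"ry":0,"rz":17,"grip":8.5},{"x":-11.5,"y":-19,"z":0.7,"rx":0,"ry":0,"rz":21,"grip":8.5},{"x":-13,"y":-21.5,"z":0.8,"rx":0,"ry":0,"rz":23.4,"grip":8.5},{"x":-13.6,"y":-22.6,"z":0.8,"rx":0,"ry":0,"rz":23.4,"grip":8.5},{"x":-13.6,"y":-22.6,"z":0.8,"rx":0,"ry":0,"rz":23.4,"grip":8.5},{"x":-13.6,"y":-22.6,"z":0.8,"rx":0,"ry":0,"rz":23.4,"grip":8.5}]'; python3 - <<'E'
from h import *
f=robot.grab_frame("wrist");cv2.imwrite("pics/w3.png",f["img"])
for a,c,m in blobs(red(f["img"]),60): print(a,c.round(1),ray(f,c,.056)[:2].round(4))
g=cv2.cvtColor(f["img"],cv2.COLOR_BGR2GRAY)
for a,c,m in blobs((g<70)&~red(f["img"]),60): print(" dark",a,c.round(1),ray(f,c,.05)[:2].round(4))
go(.672,.123,.018,75.6)
E
```

```text
time: 10.65
eef_pos: [0.6696, 0.1241, 0.1845]
tcp_rot: [-0.391, -3.117, -0.0]
force: [-0.4, 0.1, 0.1]
gripper_width: 0.992
1484 [506.6  39.9] [0.5915 0.316 ]
708 [281.2 215.8] [0.6821 0.1196]
 dark 394 [432.3  21.6] [0.5647 0.2669]
 dark 148 [487.9  46.2] [0.5921 0.3058]
 dark 393 [280.4 168.8] [0.6438 0.1287]
 dark 50544 [279.3 364.5] [0.8326 0.0791]
t 10.7 shift [-0.28 -0.08 16.67] turn [ 0.01 -0.01  0.11] F [0.2 0.4 0. ] w 0.991
```

View pics/w3.png

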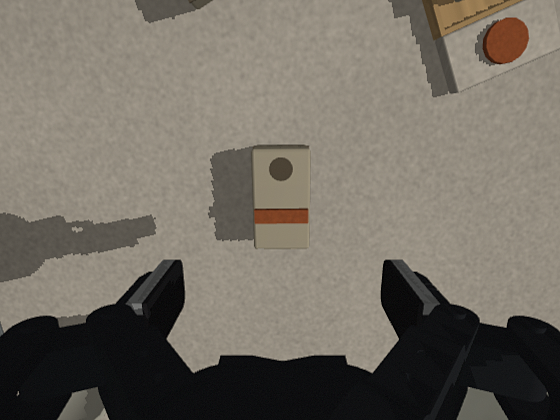

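The wrist view shows the bar mould at (281,197), square to the jaws, with the tag at (281,216) and the hole at (280,169). Its centre is at about (0.671,0.122), again matching the top view.

```bash
python3 -m jog '[{"x":-0.1,"y":-0.2,"z":3,"rx":0,"ry":0,"rz":0,"grip":8.5},{"x":-0.1,"y":-0.2,"z":6.5,"rx":0,"ry":0,"rz":0,"grip":8.5},{"x":-0.1,"y":-0.2,"z":10,"rx":0,"ry":0,"rz":0,"grip":8.5},{"x":-0.1,"y":-0.2,"z":12.5,"rx":0,"ry":0,"rz":0,"grip":8.5},{"x":-0.1,"y":-0.2,"z":14.5,"rx":0,"ry":0,"rz":0,"grip":8.5},{"x":-0.1,"y":-0.2,"z":15.7,"rx":0,"ry":0,"rz":0,"grip":8.5},{"x":-0.1,"y":-0.2,"z":16.3,"rx":0,"ry":0,"rz":0,"grip":8.5},{"x":-0.1,"y":-0.2,"z":16.6,"rx":0,"ry":0,"rz":0,"grip":8.5},{"x":-0.1,"y":-0.2,"z":16.6,"rx":0,"ry":0,"rz":0,"grip":8.5},{"x":-0.1,"y":-0.2,"z":16.6,"rx":0,"ry":0,"rz":0,"grip":8.5}]'
python3 -m jog '[{"x":0,"y":0,"z":0,"rx":0,"ry":0,"rz":0,"grip":5.5},{"x":0,"y":0,"z":0,"rx":0,"ry":0,"rz":0,"grip":5.3},{"x":0,"y":0,"z":0,"rx":0,"ry":0,"rz":0,"grip":5},{"x":0,"y":0,"z":0,"rx":0,"ry":0,"rz":0,"grip":4},{"x":0,"y":0,"z":0,"rx":0,"ry":0,"rz":0,"grip":4},{"x":0,"y":0,"z":0,"rx":0,"ry":0,"rz":0,"grip":4},{"x":0,"y":0,"z":0,"rx":0,"ry":0,"rz":0,"grip":4},{"x":0,"y":0,"z":0,"rx":0,"ry":0,"rz":0,"grip":4},{"x":0,"y":0,"z":0,"rx":0,"ry":0,"rz":0,"grip":4},{"x":0,"y":0,"z":0,"rx":0,"ry":0,"rz":0,"grip":4}]' 60
```

```text
time: 11.7
eef_pos: [0.6713, 0.1207, 0.0194]
tcp_rot: [0.394, 3.115, 0.0]
force: [0.1, -0.5, -0.8]
gripper_width: 0.996
time: 12.7
eef_pos: [0.6712, 0.1207, 0.0191]
tcp_rot: [0.394, 3.116, 0.001]
force: [-0.3, 2.0, 5.3]
gripper_width: 0.573
```

```bash
python3 -m jog '[{"x":0,"y":0,"z":-1,"rx":0,"ry":0,"rz":0,"grip":4},{"x":0,"y":0,"z":-3,"rx":0,"ry":0,"rz":0,"grip":4},{"x":0,"y":0,"z":-6,"rx":0,"ry":0,"rz":0,"grip":4},{"x":0,"y":0,"z":-9,"rx":0,"ry":0,"rz":0,"grip":4},{"x":0,"y":0,"z":-12,"rx":0,"ry":0,"rz":0,"grip":4},{"x":0,"y":0,"z":-14,"rx":0,"ry":0,"rz":0,"grip":4},{"x":0,"y":0,"z":-14,"rx":0,"ry":0,"rz":0,"grip":4}]'; python3 -c "
from h import *
go(.537,-.335,.16,80.2)"
```

```text
time: 13.4
eef_pos: [0.6718, 0.1205, 0.1616]
tcp_rot: [0.394, 3.112, 0.001]
force: [0.5, -0.8, -2.3]
gripper_width: 0.573
t 13.4 shift [  1.71 -47.47   0.1 ] turn [ 0.05  0.29 -4.63] F [ 0.5 -0.8 -2.3] w 0.573
```

```bash
python3 -m jog '[{"x":0.1,"y":-2,"z":0,"rx":0,"ry":0,"rz":0,"grip":4},{"x":0.3,"y":-6,"z":0,"rx":0,"ry":0,"rz":-1,"grip":4},{"x":0.5,"y":-11,"z":0,"rx":0,"ry":0,"rz":-1.5,"grip":4},{"x":0.7,"y":-16,"z":0,"rx":0,"ry":0,"rz":-2,"grip":4},{"x":0.9,"y":-21,"z":0,"rx":0,"ry":0,"rz":-2.5,"grip":4},{"x":1,"y":-26,"z":0,"rx":0,"ry":0,"rz":-3,"grip":4},{"x":1.2,"y":-31,"z":0,"rx":0,"ry":0,"rz":-3.5,"grip":4},{"x":1.4,"y":-36,"z":0,"rx":0,"ry":0,"rz":-4,"grip":4},{"x":1.6,"y":-41,"z":0,"rx":0,"ry":0,"rz":-4.3,"grip":4},{"x":1.7,"y":-45.5,"z":0,"rx":0,"ry":0,"rz":-4.6,"grip":4}]'
python3 -m jog '[{"x":0,"y":-2,"z":0,"rx":0,"ry":0,"rz":0,"grip":4},{"x":0,"y":-2,"z":0,"rx":0,"ry":0,"rz":0,"grip":4},{"x":0,"y":-2,"z":0,"rx":0,"ry":0,"rz":0,"grip":4}]'
 python3 -c "
from h import *
go(.537,-.335,.0231,80.2)
for n in ('wrist','side'):
    cv2.imwrite('pics/'+n+'4.png',robot.grab_frame(n)['img'])
a=cv2.imread('pics/wrist4.png');b=cv2.imread('pics/side4.png')[120:360,150:470]
cv2.imwrite('pics/m4.png',np.hstack([cv2.resize(a,(400,300)),cv2.resize(b,(399,300))]))"
```

```text
time: 14.4
eef_pos: [0.5393, -0.3176, 0.1568]
tcp_rot: [-0.27, -3.128, -0.002]
force: [1.2, -0.4, -1.5]
gripper_width: 0.575
time: 14.7
eef_pos: [0.5375, -0.3347, 0.1573]
tcp_rot: [-0.269, -3.129, -0.003]
force: [0.3, 1.3, -2.1]
gripper_width: 0.574
t 14.7 shift [ 0.02 -0.06 13.42] turn [ 0.08 -0.09 -0.03] F [ 0.3  1.3 -2.1] w 0.574
```

View pics/m4.png

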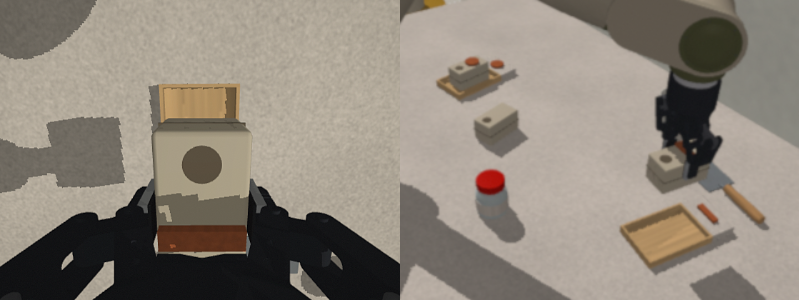

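The bar mould is square in the jaws at about (200,190) left and lined up with the bar tray. The right panel shows the round-tag mould sitting flat in the disc tray at (465,72).

```bash
python3 -m jog '[{"x":0,"y":0,"z":2,"rx":0,"ry":0,"rz":0,"grip":4},{"x":0,"y":0,"z":5,"rx":0,"ry":0,"rz":0,"grip":4},{"x":0,"y":0,"z":8,"rx":0,"ry":0,"rz":0,"grip":4},{"x":0,"y":0,"z":10.5,"rx":0,"ry":0,"rz":0,"grip":4},{"x":0,"y":0,"z":11.7,"rx":0,"ry":0,"rz":0,"grip":4},{"x":0,"y":0,"z":12.3,"rx":0,"ry":0,"rz":0,"grip":4},{"x":0,"y":0,"z":12.7,"rx":0,"ry":0,"rz":0,"grip":4},{"x":0,"y":0,"z":13,"rx":0,"ry":0,"rz":0,"grip":4},{"x":0,"y":0,"z":13.2,"rx":0,"ry":0,"rz":0,"grip":4},{"x":0,"y":0,"z":13.3,"rx":0,"ry":0,"rz":0,"grip":4}]'
python3 -m jog '[{"x":0,"y":0,"z":0.05,"rx":0,"ry":0,"rz":0,"grip":4},{"x":0,"y":0,"z":0.1,"rx":0,"ry":0,"rz":0,"grip":4},{"x":0,"y":0,"z":0.15,"rx":0,"ry":0,"rz":0,"grip":4},{"x":0,"y":0,"z":0.15,"rx":0,"ry":0,"rz":0,"grip":4}]'
```

```text
time: 15.8
eef_pos: [0.5378, -0.3357, 0.0259]
tcp_rot: [0.269, 3.129, -0.001]
force: [0.1, -0.1, -2.5]
gripper_width: 0.576
time: 16.2
eef_pos: [0.5376, -0.3355, 0.0239]
tcp_rot: [-0.269, -3.13, -0.0]
force: [-0.4, -0.7, -2.0]
gripper_width: 0.575
```

```bash
python3 -m jog '[{"x":0,"y":0,"z":0.05,"rx":0,"ry":0,"rz":0,"grip":4},{"x":0,"y":0,"z":0.1,"rx":0,"ry":0,"rz":0,"grip":4},{"x":0,"y":0,"z":0.1,"rx":0,"ry":0,"rz":0,"grip":4},{"x":0,"y":0,"z":0.1,"rx":0,"ry":0,"rz":0,"grip":4}]'
```

```text
time: 16.6
eef_pos: [0.5376, -0.3356, 0.0231]
tcp_rot: [0.269, 3.13, -0.0]
force: [-2.0, 0.9, 0.7]
gripper_width: 0.575
```

Contact: the weight is now off the gripper. I'll release and back away.

```bash
python3 -m jog '[{"x":0,"y":0,"z":0,"rx":0,"ry":0,"rz":0,"grip":4.8},{"x":0,"y":0,"z":0,"rx":0,"ry":0,"rz":0,"grip":5.2},{"x":0,"y":0,"z":0,"rx":0,"ry":0,"rz":0,"grip":5.6},{"x":0,"y":0,"z":0,"rx":0,"ry":0,"rz":0,"grip":6.5},{"x":0,"y":0,"z":0,"rx":0,"ry":0,"rz":0,"grip":7.5},{"x":0,"y":0,"z":0,"rx":0,"ry":0,"rz":0,"grip":7.5},{"x":0,"y":0,"z":0,"rx":0,"ry":0,"rz":0,"grip":7.5},{"x":0,"y":0,"z":0,"rx":0,"ry":0,"rz":0,"grip":7.5}]'
python3 -m jog '[{"x":0,"y":0,"z":-1,"rx":0,"ry":0,"rz":0,"grip":7.5},{"x":0,"y":0,"z":-3,"rx":0,"ry":0,"rz":0,"grip":7.5},{"x":0,"y":0,"z":-6,"rx":0,"ry":0,"rz":0,"grip":7.5},{"x":0,"y":0,"z":-10,"rx":0,"ry":0,"rz":0,"grip":8.5},{"x":0,"y":0,"z":-14,"rx":0,"ry":0,"rz":0,"grip":8.5},{"x":0,"y":0,"z":-17,"rx":0,"ry":0,"rz":0,"grip":8.5},{"x":0,"y":0,"z":-17,"rx":0,"ry":0,"rz":0,"grip":8.5},{"x":5,"y":5,"z":-17,"rx":0,"ry":0,"rz":0,"grip":8.5},{"x":8,"y":8,"z":-17,"rx":0,"ry":0,"rz":0,"grip":8.5},{"x":8,"y":8,"z":-17,"rx":0,"ry":0,"rz":0,"grip":8.5}]'
python3 - <<'E'
from h import *
f=robot.grab_frame("top");g=cv2.cvtColor(f["img"],cv2.COLOR_BGR2GRAY)
print([(a,c.round(1),ray(f,c,.060)[:2].round(4)) for a,c,m in blobs(red(f["img"]),15)])
for (u,v) in((162,246),(417,225)):
    w=np.zeros(g.shape,bool);w[v-30:v+31,u-25:u+26]=1
    for a,c,m in blobs(w&(g<70)&~red(f["img"]),8): print(" dark",a,c.round(1),ray(f,c,.054)[:2].round(4))
s=robot.grab_frame("side")["img"][140:340,160:440]
t=f["img"][150:310,120:460]
cv2.imwrite("pics/m5.png",np.vstack([cv2.resize(t,(600,282)),cv2.resize(s,(420,300))[:, :].copy() if 0 else cv2.copyMakeBorder(cv2.resize(s,(420,300)),0,0,0,180,0)]))
E
```

```text
time: 17.4
eef_pos: [0.5376, -0.3355, 0.023]
tcp_rot: [-0.269, -3.13, 0.0]
force: [-0.1, -0.5, 0.5]
gripper_width: 0.876
time: 18.4
eef_pos: [0.4698, -0.2393, 0.1922]
tcp_rot: [-0.266, -3.127, -0.004]
force: [-0.0, -0.6, -0.3]
gripper_width: 0.995
[(np.int32(40), array([420.4, 189.9]), array([ 0.6213, -0.3385])), (np.int32(108), array([155.9, 211. ]), array([0.5853, 0.3293])), (np.int32(119), array([156.8, 239.4]), array([0.5139, 0.3266])), (np.int32(292), array([329. , 313.2]), array([ 0.3213, -0.0957])), (np.int32(30), array([534. , 387.8]), array([ 0.1317, -0.5812]))]
 dark 156 [170.3 245.5] [0.4981 0.2943]
 dark 62 [179.9 244.3] [0.5004 0.2703]
 dark 35 [148.3 259.6] [0.4645 0.349 ]
 dark 19 [159.3 255.2] [0.4748 0.3217]
 dark 36 [428.2 204.9] [ 0.5833 -0.3577]
 dark 287 [402.8 212.9] [ 0.5648 -0.2922]
 dark 13 [439.4 212.3] [ 0.5637 -0.3846]
 dark 382 [409. 244.] [ 0.4858 -0.3031]
```

View pics/m5.png

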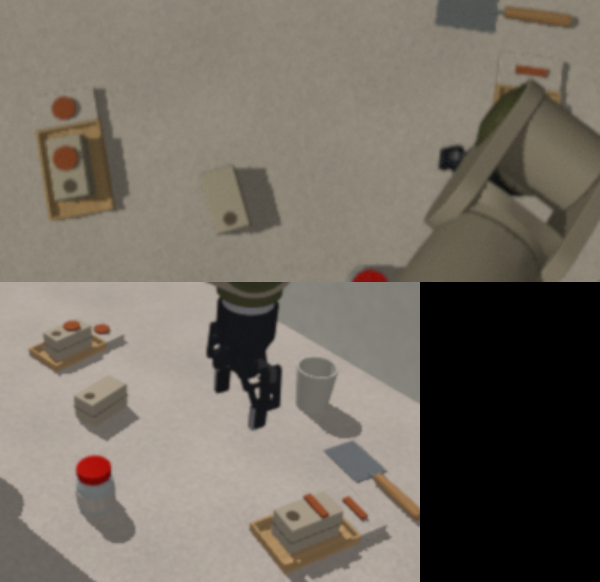

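The disc mould measures at (0.502,0.325), about 2 mm from its nest centre. The arm hides the bar tray from above, but the side view shows the bar mould seated flat at (310,520). I'll check its position from the side camera, then hand in.

```bash
python3 - <<'E'
from h import *
f=robot.grab_frame("side")
for a,c,m in blobs(red(f["img"]),15): print(a,c.round(1),ray(f,c,.06)[:2].round(4))
a=np.radians(-9.8);print("bar tag expected",(np.array([.537,-.335])+.012*np.array([np.cos(a),np.sin(a)])).round(4))
s=robot.state();print(s["time"],s["force"].round(2),robot.close_job())
E
```

```text
42 [207.5 168.9] [0.5098 0.3192]
37 [227.4 171. ] [0.554  0.2734]
283 [221.3 264. ] [ 0.3234 -0.0863]
75 [370.6 289.1] [ 0.5459 -0.3413]
63 [396.4 290.4] [ 0.5887 -0.3766]
bar tag expected [ 0.5488 -0.337 ]
the job is handed in; nothing more can be done
18.55 [ 1.29 -0.61 -0.22] None
```

I put the round-tagged mould in the round-tag tray and the bar-tagged mould in the bar tray, and handed the job in at 18.6 s. I lowered each mould until the wrist force showed its weight resting on the tray floor, then released it and backed the gripper away.

- **Round-tagged mould:** in the top view its centre is about 2 mm from the nest centre, and it looks flat and tag up.
- **Bar-tagged mould:** the arm hid its tray from the top camera, so I could only check it from the side. There its tag is about 5 mm from where a centred mould would put it, and it looks seated flat. The gripper was within 1 mm of the nest centre when it let go.

The other checks agreed, and the limit is 27 mm. At hand-in the gripper was about 17 cm above the trays with only about 1 N on the wrist. My first move command was refused because its rows lacked some fields; nothing moved.

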